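# Close the mixing vessel and thread its stirrer shaft

## Robot

A 6-joint arm with a two-finger parallel gripper is mounted at the origin on a cart in front of the work surface, level with it; the furniture and walls round the work are solid. World frame = base frame: x ahead of the robot, y to its left, z up, the work surface at z = 0. Lengths are in m, angles in rad, forces in N, time in s.
With the tool pointing down it reaches from about 0.35 to 0.875 m from the base axis. Payload 4.2 kg.
Tool frame: the origin (TCP) lies midway between the tips of the shut fingers; the grasp point (between the pads) lies 19 mm behind it (ctrl.grip_point_offset is the distance from the TCP to the grasp point, in m); z points along the fingers, y is the line along which they close (so a half turn about z gives the same grasp; the last joint's range is limited). The gripper opens to 85 mm and grips with 20 to 120 N. Pads are 22 mm wide; open, the fingers measure 114 mm over their backs; the gripper's body (76 mm by 85 mm) begins 54 mm behind the grasp point. The pads swing forward as they close: fully open they stand 13 mm farther back than shut.
Start: joints at [1.403, 0.385, 0.008, 0, -1.194, -0.259], TCP at [0.259, 0.569, 0.231] pointing down, gripper open.
Joint ranges: [-3.14, 3.14], [-1.21, 2.06], [-1.07, 1.41], [-3.16, 2.05], [-2.99, -0.16], [-3.1, 3.1]. Speed limits (rad/s): [2.79, 2.79, 3.14, 3.14, 3.14, 3.14].

## Interface

Orientations are given as a unit quaternion [w, x, y, z].
In Python, from workcell import ctrl gives the robot as it stands.
- The arm moves only by the tool play_rows, never from a script. Its argument "rows" is a list of rows, each a list of 7 numbers: the finger opening in mm, from 0 to 85.4, then the shift along the tool's x, y, z in mm, then the turn, a rotation vector about the tool's x, y, z in units of 5 degrees (1.0 is 5 degrees). A call has exactly 8 rows; each row is the pose to reach, as a shift and turn from the pose commanded when the call began, along the tool's axes at that moment; what a row does not reach only later rows make up. A row lasts 1/12 s, in which the tool goes at most 41.7 mm and 7.16 degrees, less where a joint would pass 70% of its speed; a pose out of reach is approached as far as the arm can. A call with a gripper value outside its range is refused whole. The fingers move at their own pace and stop on an object; "force" is the grip in N (left out, the last holds). Time passes only in rows, so rows that repeat a pose let the fingers close, or fill a call up. It gives the time, the measured TCP pose, the force, the opening and the grip force at its end, in the units of the state.
- ctrl.read_state(): the state, without advancing time (a new reading comes with each control period).
- ctrl.snapshot(name): name is "side" or "top" or "wrist"; returns a dict with "image" (480x640x3 uint8, blue, green, red), "camera_matrix" (3x3 intrinsics, pixels), "extrinsics" (4x4, takes a point from camera to world coordinates). Camera axes: x right, y down, z forward; pixel columns grow to the right and rows downward; lengths in m; the calibration is good to about 2 mm. A picture is of the moment at which its call begins. There is no depth.
- ctrl.finish_job(): hands the job in; it is judged then, once.
Trained networks look in the newest picture that a camera, given by its name, has taken for a name from the list of things; names that differ only in an ending like _2 or _b are one class to them, and where a whole thing is asked for, a point or a joint stands for the part that bears it (a point fixed in the world has none). Each returns a list of dicts, best first, with "conf" (0 to 1); they miss things now and then, are a little off and sometimes report something else, mostly with a low value. They report only what shows in the picture. A call takes as long as a camera call.
- ctrl.spot_in(name, camera): "position" ([row, column] in pixels, amid what is visible of it).
- ctrl.pinpoint(name, camera): "position" ([row, column] in pixels: a listed point, or the origin of a listed thing).
The state is a dict: "clock": time; "qpos": joint angles; "dq": joint speeds; "joint_torque": joint torques, N m; "position": TCP position; "orientation": TCP orientation; "contact_force": force on the tool from outside, world axes, zero at the start; "moment": the same for the moment, N m; "opening": finger opening in m; "grip_force": force on a finger pad.
Only numpy, scipy, OpenCV 4.12 (cv2) and the standard library are available. Lean on these libraries where they do the work, as an engineer would, in place of code of your own. Each camera call takes 0.05 s, during which the arm holds its last target. There are 200 camera calls.

## Task

Get the glass mixing vessel ready for its stirrer drive: first turn the black-winged latch in front of the vessel so that its steel nose lies over the rim of the lid and points at the lid's middle. Then take the long stirrer shaft (not the short one) out of the white block and lower it, head up, through both brass bushings on the lid, the upper one and then the lower one, until its tip stands well inside the vessel. Finish while still holding the shaft, at rest, upright, with the tip clear of the vessel's floor and the head clear above the upper bushing, because a colleague will clamp the drive onto it; leave the lid seated, the short shaft in its block and everything else on the cabinet where it is.

Things in the scene. Friction and masses are not known exactly. Their poses are not given: they have to be found in the camera images.
- vessel: Mixing vessel, fixed: grey base plate 150 x 90 x 10 mm, clear glass pot 80 mm wide, steel flange 96 mm wide. Origin: underside of the plate on the pot's axis, z up. Glass floor inside at z 15 mm, flange top (= lid's underside) at z 75 mm. Latch pillar on its -x side, 72 mm from the axis, roughly towards the robot; on the +x side a fixed claw (top z 92 mm) overhangs the lid's rim.
- dog (a joint): Swing latch (turnbutton) on the pillar, vertical axis, rad: 0 = open, steel nose pointing to the vessel's +y; grows clockwise seen from above to a stop at 1.57 = nose over the lid's rim, pointing at the lid's middle (vessel +x). Starts between 0 and 0.3; slight friction (0.05 N m), no spring, stays where left.
- dog_wing (a point): Middle of the latch's black thumb wing, on the turning axis, 140 mm above the cabinet top. The wing is an upright plate 38 mm long (along the nose), 10 mm thick, 30 mm high (z 125 to 155 mm), on a stem 12 mm wide. This point's y axis points along the nose, z up. The nose is a steel bar 14 mm wide, 6 mm thick, reaching 37 mm from the axis, top at z 90 mm.
- lid: Loose aluminium lid (96 mm wide, 8 mm thick, 0.36 to 0.6 kg) seated on the flange. Origin: centre of its underside, z up; its yaw does not matter. On its axis it carries two brass bushings, one above the other, the upper in a bridge on two posts (30 mm either side, tops 145 mm above the cabinet top). Each: bore 13 mm, 16 mm long, and on top a conical mouth 12 mm high opening to 25 mm (33 mm outside).
- bush_up (a point): Centre of the upper bushing's conical mouth, at its rim, 78 mm above the lid's underside (153 mm above the cabinet top). The bushing reaches down 28 mm from here.
- bush_low (a point): Centre of the lower bushing's conical mouth, at its rim, 26 mm above the lid's underside (101 mm above the cabinet top). The bushing reaches down 28 mm from here, to 2 mm below the lid's underside.
- shaft_grip (a point): Middle of the long stirrer shaft's head, 164 mm above its tip; z points from tip to head. Steel rod 10 mm wide, 150 mm long below the head, with a conical tip (5 mm long, 6 mm wide at its end); the head is a black cylinder 18 mm wide, 28 mm high. 0.09 to 0.17 kg. It stands upright, tip down, 40 mm deep in an 11 mm hole of the white block.
- shaft_tip (a point): Lower end of the long shaft, on its axis.
- stub_grip (a point): Middle of the head of the short stirrer shaft (80 mm of rod below the same kind of head, this point 94 mm above its tip), upright in another hole of the same block: too short for this vessel, not to be used.
- block: White plastic block 46 x 86 x 46 mm, fixed, with three holes in a row along its y axis at -28, 0 and +28 mm, 11 mm wide, 40 mm deep; the middle one is empty, the two shafts stand in the outer ones, either way round. Origin: centre of its underside. Vessel and block may stand either way round, left or right.
- stand_rod (a point): Point 300 mm up on the upright rod (12 mm wide, 740 mm tall) of the retort stand, a fixed obstacle between the robot's right and left side. Its clamps at 275 and 655 mm reach 50 mm from the rod towards the robot and 30 mm to the left. Its base plate is 20 mm high and ends at y = 0.12.
- reagent: Bystander, small white bottle; to be left where it is. Origin: centre of its underside.
- beaker: Bystander, beaker; to be left where it is. Origin: centre of its underside.
- cap: Bystander, loose screw cap; to be left where it is. Origin: centre of its underside.
- spanner: Bystander, spanner; to be left where it is. Origin: centre of its underside.
- notebook: Bystander, notebook; to be left where it is. Origin: centre of its underside.
- tape: Bystander, tape roll; to be left where it is. Origin: centre of its underside.
- marker: Bystander, marker; to be left where it is. Origin: centre of its underside.
- brown: Bystander, brown bottle; to be left where it is. Origin: centre of its underside.
- column: Bystander, column; to be left where it is. Origin: centre of its underside.

How it is judged:
By the outcome, as a careful person would: the job done as asked, in the order asked, and still so for the second after the job is handed in, while the arm keeps its last pose, push and grip.
It also fails if it takes over 64 s, if anything falls off the work surface, if the arm or the gripper's body presses on something with over 40 N, if the wrist force passes 120 N, or if a joint passes its speed limit or range.

## Working session

There is one attempt and no reset: what is moved stays moved. The work goes in short steps, Python scripts to look and compute and a tool call to move; the robot and the scene stay as the last step left them, time stands still between calls to the robot, and variables do not carry over. Pictures are saved under pics/ and viewed, at most 11 in all, crops included, and the job is handed in when it is done.

Besides the shell and the picture viewer there is one more tool, called by a JSON object that holds its "name" and its "arguments". play_rows: Moves the arm, as the interface text tells. Its arguments: {"type":"object","properties":{"rows":{"type":"array"},"force":{"type":"number"}},"required":["rows"]}

```bash
mkdir -p pics; ls
cat > h.py <<'E'
import numpy as np, cv2, itertools
from workcell import ctrl
from scipy.spatial.transform import Rotation as R
def ray(s,p):
    K=s["camera_matrix"];T=np.array(s["extrinsics"]);r,c=p
    d=T[:3,:3]@np.linalg.inv(K)@np.array([c,r,1.]);return T[:3,3],d/np.linalg.norm(d)
def onz(s,p,z):
    o,d=ray(s,p);return o+d*(z-o[2])/d[2]
def proj(s,X):
    T=np.linalg.inv(s["extrinsics"]);q=s["camera_matrix"]@(T[:3,:3]@np.array(X)+T[:3,3]);return q[1]/q[2],q[0]/q[2]
def tri(rs):
    A=0;b=0
    for o,d in rs:
        P=np.eye(3)-np.outer(d,d);A=A+P;b=b+P@o
    return np.linalg.solve(A,b)
def tool(X,st=None):
    "tool-frame mm of world delta"
    st=st or ctrl.read_state();w,x,y,z=st["orientation"];return R.from_quat([x,y,z,w]).inv().apply(X)*1e3
E
python3 - <<'E'
from h import *
S={n:ctrl.snapshot(n) for n in("side","top","wrist")}
for n in S: cv2.imwrite(f"pics/{n}0.png",S[n]["image"]); print(n,S[n]["extrinsics"].round(3).tolist())
zs=dict(dog_wing=.14,bush_up=.153,bush_low=.101,shaft_grip=.170,stub_grip=.1,vessel=0,block=0,lid=.075,stand_rod=.3,shaft_tip=.006)
for k,z in zs.items():
  for n in S:
    for d in ctrl.pinpoint(k,n)[:2]:
      print(k,n,round(d["conf"],2),np.round(d["position"],0),onz(S[n],d["position"],z).round(3))
st=ctrl.read_state();print(st)
E
```

```text
pics
side [[0.867, -0.187, 0.462, -0.045], [-0.498, -0.273, 0.823, -0.879], [-0.028, -0.944, -0.33, 0.586], [0.0, 0.0, 0.0, 1.0]]
top [[0.004, -0.996, 0.093, 0.378], [-1.0, -0.005, -0.0, 0.095], [0.001, -0.093, -0.996, 1.405], [0.0, 0.0, 0.0, 1.0]]
wrist [[-0.415, -0.862, -0.292, 0.334], [-0.91, 0.393, 0.131, 0.534], [0.002, 0.32, -0.947, 0.373], [0.0, 0.0, 0.0, 1.0]]
dog_wing side 0.67 [240. 256.] [0.472 0.346 0.14 ]
dog_wing top 0.57 [243. 230.] [0.469 0.339 0.14 ]
bush_up side 0.73 [230. 286.] [0.55  0.337 0.153]
bush_up top 0.7 [213. 231.] [0.553 0.335 0.153]
bush_low side 0.68 [254. 283.] [0.526 0.316 0.101]
bush_low top 0.97 [217. 236.] [0.547 0.329 0.101]
shaft_grip side 0.66 [272. 279.] [0.396 0.061 0.17 ]
shaft_grip side 0.6 [250. 280.] [0.451 0.171 0.17 ]
shaft_grip top 0.4 [247. 293.] [0.458 0.162 0.17 ]
stub_grip side 0.55 [269. 282.] [0.482 0.232 0.1  ]
stub_grip top 0.43 [243. 271.] [0.473 0.227 0.1  ]
vessel side 0.93 [287. 287.] [0.545 0.34  0.   ]
vessel top 0.62 [223. 241.] [0.543 0.332 0.   ]
vessel top 0.43 [228. 368.] [ 0.527 -0.064  0.   ]
block side 0.6 [316. 2
[... 264 characters left out ...]
]
{'clock': 1.65, 'qpos': array([ 1.40257594e+00,  3.84695832e-01,  7.88505365e-03, -1.00689446e-05,
       -1.19399733e+00, -2.58621558e-01]), 'dq': array([-0.00111756,  0.00113353, -0.0002081 , -0.00033939, -0.00130972,
        0.00061554]), 'joint_torque': array([ 1.51168974e-04, -3.92078519e+01,  1.88612044e+01,  4.19073343e+00,
       -3.93356031e-04, -3.07657020e-07]), 'position': array([0.25870125, 0.56891449, 0.23130724]), 'orientation': array([ 6.09465337e-06,  9.77311665e-01, -2.11806302e-01, -4.41039560e-06]), 'contact_force': array([ 0.50914023, -0.60955426, -0.47536862]), 'moment': array([-0.01133409,  0.01955066, -0.03913304]), 'grip_force': 0.0, 'opening': 0.08547287153768633}
```

View pics/side0.png

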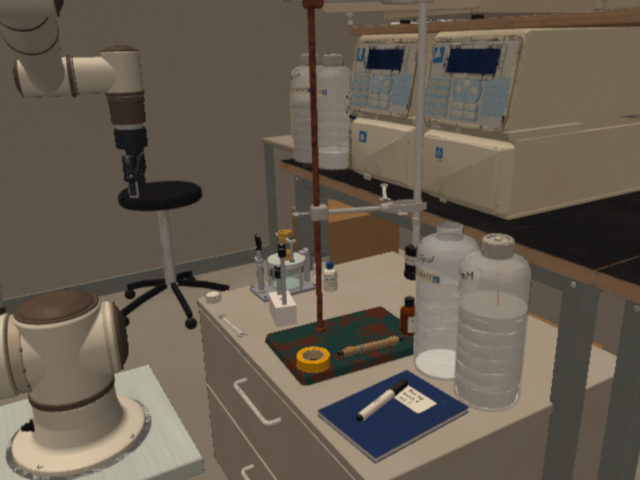

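View pics/top0.png

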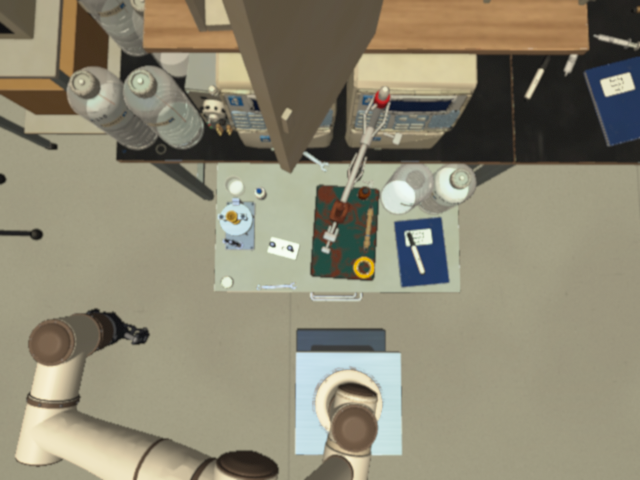

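The side view shows the vessel at about (285,265), the block at (283,305) and the stand rod at column 318. In the top view the vessel is at (236,220) and the block at (283,247). I'll zoom in next.

Run:
```python
import cv2,numpy as np
a=cv2.imread("pics/side0.png")[220:335,235:350];b=cv2.imread("pics/top0.png")[175:290,205:320]
cv2.imwrite("pics/z0.png",np.hstack([cv2.resize(i,(400,400),interpolation=cv2.INTER_CUBIC) for i in(a,b)]))
```

```text
(no output)
```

View pics/z0.png

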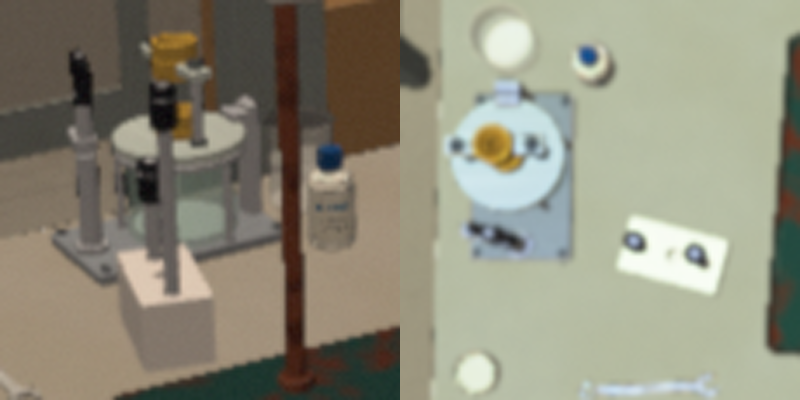

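Long shaft is the near/right one, at about (0.457, 0.164). The latch is about 12° from open. I'll move above the latch now, with tool x turned along the nose.

{"name": "play_rows", "arguments": {"rows": [[85,36,15,0,0,0,-1.4],[85,72,30,0,0,0,-2.8],[85,108,45,0,0,0,-4.2],[85,144,60,0,0,0,-5.6],[85,180,75,0,0,0,-7],[60,215,89,0,0,0,-8.4],[50,251,104,0,0,0,-9.8],[40,287,119,0,0,0,-11.2]], "force": 40}}

```text
clock: 2.32
position: [0.4696, 0.3427, 0.2316]
orientation: [-0.0, 0.964, 0.267, 0.0]
contact_force: [0.4, 0.6, -0.0]
opening: 0.0512
grip_force: 0.0
```

{"name": "play_rows", "arguments": {"rows": [[40,0,0,0,0,0,-1.4],[40,0,0,0,0,0,-2.8],[40,0,0,0,0,0,-4.2],[40,0,0,0,0,0,-5.6],[40,0,0,0,0,0,-7],[40,0,0,0,0,0,-8.4],[40,0,0,0,0,0,-8.4],[40,0,0,0,0,0,-8.4]]}}

```text
clock: 2.98
position: [0.4686, 0.3442, 0.2313]
orientation: [-0.0, 0.807, 0.591, 0.0]
contact_force: [0.3, 0.3, 0.2]
opening: 0.04
grip_force: 0.0
```

```bash
cat >> h.py <<'E'
def pose():
    st=ctrl.read_state();w,x,y,z=st["orientation"];m=R.from_quat([x,y,z,w]).as_matrix()
    print("t",round(st["clock"],2),"p",st["position"].round(4),"yaw",round(float(np.degrees(np.arctan2(m[1,0],m[0,0]))),1),"z",m[:,2].round(3),"q",st["qpos"].round(2),"F",st["contact_force"].round(1),"op",round(st["opening"],4),round(st["grip_force"],1));return st
E
python3 - <<'E'
from h import *
pose()
S={n:ctrl.snapshot(n) for n in("side","top","wrist")}
cv2.imwrite("pics/w1.png",S["wrist"]["image"])
for k,z in dict(dog_wing=.14,bush_up=.153,bush_low=.101,shaft_grip=.17,stub_grip=.114).items():
  for n in S:
    for d in ctrl.pinpoint(k,n)[:2]:
      print(k,n,round(d["conf"],2),np.round(d["position"],0),onz(S[n],d["position"],z).round(4))
E
```

```text
t 2.98 p [0.4686 0.3442 0.2313] yaw 72.4 z [ 0.  0. -1.] q [ 0.91  0.31 -0.1  -0.   -1.16  1.92] F [0.3 0.3 0.2] op 0.04 0.0
dog_wing side 0.72 [350. 369.] [ 0.3987 -0.2361  0.14  ]
dog_wing side 0.55 [238. 253.] [0.4698 0.3585 0.14  ]
dog_wing top 0.41 [241. 234.] [0.4748 0.3261 0.14  ]
dog_wing wrist 0.9 [254. 323.] [0.47   0.3369 0.14  ]
bush_up side 0.76 [230. 282.] [0.539 0.338 0.153]
bush_up top 0.73 [214. 229.] [0.5486 0.34   0.153 ]
bush_up wrist 0.67 [227. 442.] [0.5428 0.3367 0.153 ]
bush_low side 0.57 [254. 288.] [0.5346 0.3061 0.101 ]
bush_low top 0.69 [218. 236.] [0.5456 0.3289 0.101 ]
bush_low wrist 0.74 [209. 425.] [0.5456 0.3339 0.101 ]
shaft_grip top 0.43 [247. 292.] [0.4564 0.1629 0.17  ]
stub_grip side 0.57 [270. 278.] [0.4586 0.1998 0.114 ]
stub_grip top 0.5 [245. 270.] [0.4659 0.2306 0.114 ]
stub_grip top 0.49 [192. 260.] [0.6178 0.2598 0.114 ]
stub_grip wrist 0.62 [359. 364.] [0.4713 0.2343 0.114 ]
```

View pics/w1.png

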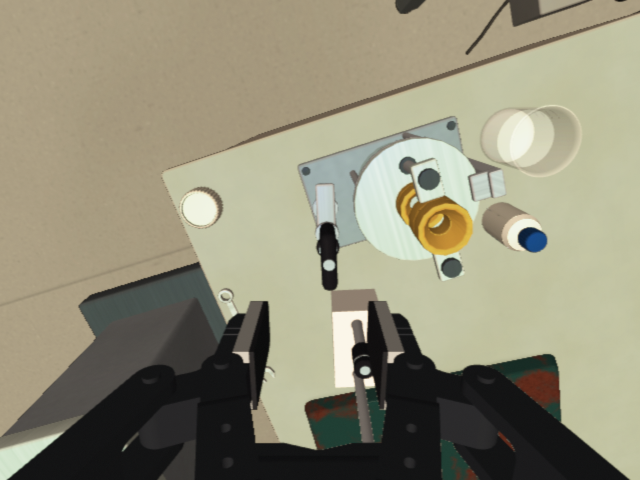

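The wing runs from (326,225) to (330,289), with the nose pointing up in the image at (325,190). The upper mouth is at (442,227) and the long head at (364,368).

Run:
```python
from h import *
s=ctrl.snapshot("wrist")
a=onz(s,(225,327),.153);b=onz(s,(287,330),.153);n=onz(s,(186,325),.09)
print(a.round(4),b.round(4),(a+b)/2,np.degrees(np.arctan2(*(a-b)[1::-1])),"nose",n.round(4))
for p,z in[((227,442),.153),((209,425),.101),((366,365),.184),((225,443),.153)]: print(p,onz(s,p,z).round(4))
print(proj(s,[.4686,.3442,.2313]))
```

```text
[0.4787 0.3586 0.153 ] [0.4688 0.3197 0.153 ] [0.47375388 0.33917741 0.153     ] 75.61425575927375 nose [0.4819 0.369  0.09  ]
(227, 442) [0.5429 0.3371 0.153 ]
(209, 425) [0.5457 0.3338 0.101 ]
(366, 365) [0.4769 0.2805 0.184 ]
(225, 443) [0.5437 0.3382 0.153 ]
(np.float64(318.63434900514704), np.float64(318.0017997602428))
```

{"name": "play_rows", "arguments": {"rows": [[36,-5,4,8,0,0,-0.5],[36,-5,4,30,0,0,-0.5],[36,-5,4,55,0,0,-0.5],[36,-5,4,75,0,0,-0.5],[36,-5,4,90,0,0,-0.5],[36,-5,4,102,0,0,-0.5],[36,-5,4,107,0,0,-0.5],[36,-5,4,107,0,0,-0.5]]}}

```text
clock: 4.6
position: [0.4705, 0.3376, 0.123]
orientation: [0.0, 0.793, 0.609, -0.001]
contact_force: [-0.1, -0.4, 0.6]
opening: 0.0358
grip_force: 0.0
```

{"name": "play_rows", "arguments": {"rows": [[20,0,0,0,0,0,0],[0,0,0,0,0,0,0],[0,0,0,0,0,0,0],[0,0,0,0,0,0,0],[0,0,0,0,0,0,0],[0,0,0,0,0,0,0],[0,0,0,0,0,0,0],[0,0,0,0,0,0,0]], "force": 30}}

```text
clock: 5.27
position: [0.4733, 0.3385, 0.126]
orientation: [0.001, 0.793, 0.609, 0.003]
contact_force: [6.5, -2.2, -1.3]
opening: 0.0095
grip_force: 35.1
```

Run:
```python
from h import *
pose()
s=ctrl.snapshot("wrist");cv2.imwrite("pics/w2.png",s["image"])
```

```text
t 5.27 p [0.4733 0.3385 0.126 ] yaw 75.1 z [ 0.005  0.002 -1.   ] q [ 0.9   0.41 -0.25  0.   -0.91  1.98] F [ 6.5 -2.2 -1.3] op 0.0095 35.1
```

View pics/w2.png

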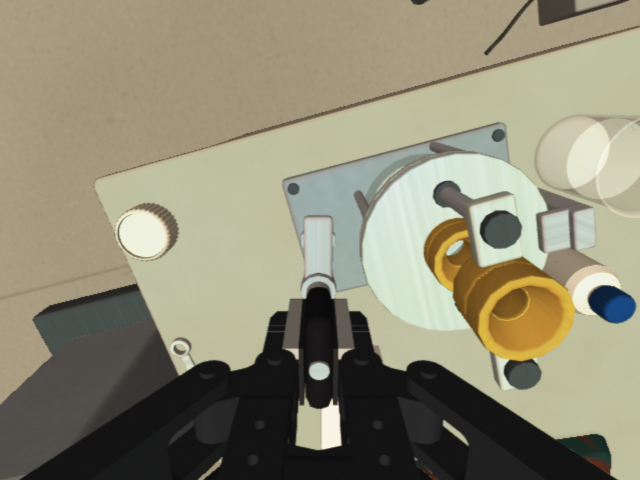

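{"name": "play_rows", "arguments": {"rows": [[0,1,3,0,0,0,0.6],[0,1,3,0,0,0,1.8],[0,1,3,0,0,0,3],[0,1,3,0,0,0,4.2],[0,1,3,0,0,0,5.4],[0,1,3,0,0,0,6.6],[0,1,3,0,0,0,7.8],[0,1,3,0,0,0,9]]}}

```text
clock: 5.98
position: [0.4754, 0.337, 0.1259]
orientation: [0.001, 0.966, 0.257, 0.001]
contact_force: [4.8, -7.4, 1.6]
opening: 0.0092
grip_force: 35.9
```

Run:
```python
from h import *
st=pose();print(st["moment"])
```

```text
t 5.98 p [0.4754 0.337  0.1259] yaw 29.8 z [ 0.002 -0.002 -1.   ] q [ 0.9   0.41 -0.24  0.   -0.92  1.19] F [ 4.8 -7.4  1.6] op 0.0092 35.9
[-1.77739476 -1.32035364  0.10546155]
```

{"name": "play_rows", "arguments": {"rows": [[0,0,2.5,0,0,0,1],[0,0,2.5,0,0,0,2],[0,0,2.5,0,0,0,3],[0,0,2.5,0,0,0,4],[0,0,2.5,0,0,0,5],[0,0,2.5,0,0,0,5.7],[0,0,2.5,0,0,0,6.2],[0,0,2.5,0,0,0,6.2]]}}

```text
clock: 6.65
position: [0.476, 0.3352, 0.1259]
orientation: [0.001, 1.0, -0.008, 0.001]
contact_force: [1.3, -5.3, 4.4]
opening: 0.0094
grip_force: 37.8
```

Run:
```python
from h import *
st=pose();print(st["moment"])
s=ctrl.snapshot("wrist");cv2.imwrite("pics/w3.png",s["image"])
for k,z in dict(bush_up=.153,bush_low=.101).items():
    for d in ctrl.pinpoint(k,"wrist")[:2]: print(k,d,onz(s,d["position"],z).round(4))
```

```text
t 6.65 p [0.476  0.3352 0.1259] yaw -0.9 z [ 0.001 -0.001 -1.   ] q [ 0.89  0.41 -0.24  0.   -0.92  0.66] F [ 1.3 -5.3  4.4] op 0.0094 37.8
[-1.48608348 -0.40129801  0.27042129]
bush_up {'position': [157.3, 314.2], 'conf': 0.95} [0.5447 0.3352 0.153 ]
bush_up {'position': [344.0, 316.2], 'conf': 0.48} [0.4819 0.3358 0.153 ]
bush_low {'position': [144.0, 317.2], 'conf': 0.84} [0.544  0.3344 0.101 ]
```

View pics/w3.png

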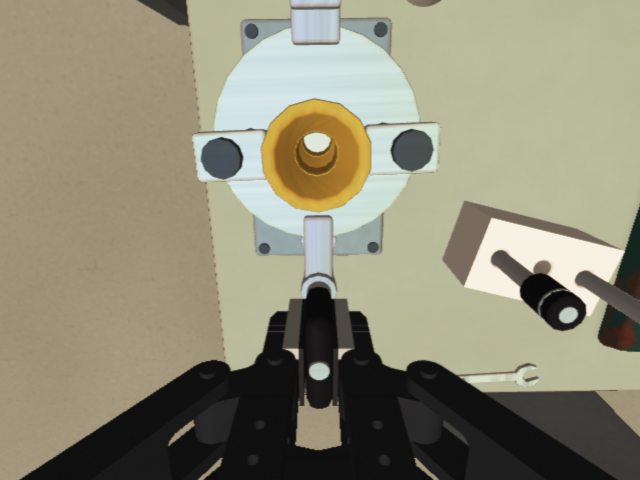

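The nose now lies over the lid rim and points at the lid's middle, with the vessel axis vertical in the image. I'll nudge it to confirm the stop.

{"name": "play_rows", "arguments": {"rows": [[0,0,1,0,0,0,0.2],[0,0,1,0,0,0,0.4],[0,0,1,0,0,0,0.6],[0,0,1,0,0,0,0.8],[0,0,1,0,0,0,0.8],[0,0,1,0,0,0,0.8],[0,0,1,0,0,0,0.8],[0,0,1,0,0,0,0.8]]}}

```text
clock: 7.47
position: [0.476, 0.3351, 0.126]
orientation: [0.0, 0.999, -0.04, 0.001]
contact_force: [-0.2, -5.1, 6.8]
opening: 0.0096
grip_force: 70.9
```

Run:
```python
from h import *
st=pose();print(st["moment"])
```

```text
t 7.47 p [0.476  0.3351 0.126 ] yaw -4.6 z [ 0.002 -0.001 -1.   ] q [ 0.89  0.41 -0.24  0.   -0.92  0.6 ] F [-0.2 -5.1  6.8] op 0.0096 70.9
[-1.34247384 -0.04990379  1.49116628]
```

Stop reached (moment 1.5 N m). Relax the twist, open, and lift.

{"name": "play_rows", "arguments": {"rows": [[0,0,0,0,0,0,-0.3],[0,0,0,0,0,0,-0.6],[10,0,0,0,0,0,-0.6],[20,0,0,0,0,0,-0.6],[40,0,0,0,0,0,-0.6],[50,0,0,0,0,0,-0.6],[50,0,0,0,0,0,-0.6],[50,0,0,0,0,0,-0.6]]}}

```text
clock: 8.13
position: [0.4751, 0.3354, 0.124]
orientation: [0.0, 1.0, -0.017, -0.0]
contact_force: [0.4, -0.6, -0.7]
opening: 0.0499
grip_force: 0.0
```

{"name": "play_rows", "arguments": {"rows": [[50,0,0,-10,0,0,0],[50,0,0,-30,0,0,0],[50,0,0,-60,0,0,0],[50,0,0,-95,0,0,0],[50,0,0,-130,0,0,0],[50,0,0,-160,0,0,0],[50,0,0,-180,0,0,0],[50,0,0,-180,0,0,0]]}}

```text
clock: 8.8
position: [0.4772, 0.3365, 0.3111]
orientation: [-0.004, 1.0, -0.017, 0.004]
contact_force: [-0.0, 0.3, 0.5]
opening: 0.05
grip_force: 0.0
```

Run:
```python
from h import *
st=pose()
s=ctrl.snapshot("wrist");cv2.imwrite("pics/w4.png",s["image"])
for k,z in dict(dog_wing=.14,bush_up=.153,bush_low=.101,lid=.075,shaft_grip=.170,stub_grip=.1,block=0,shaft_tip=.006).items():
    for d in ctrl.pinpoint(k,"wrist")[:2]: print(k,np.round(d["position"]),round(d["conf"],2),onz(s,d["position"],z).round(4))
```

```text
t 8.8 p [0.4772 0.3365 0.3111] yaw -1.9 z [ 0.009  0.008 -1.   ] q [ 0.89  0.26  0.03  0.   -1.33  0.64] F [-0.   0.3  0.5] op 0.05 0.0
dog_wing [219. 318.] 0.6 [0.4732 0.3377 0.14  ]
dog_wing [197. 436.] 0.15 [0.4888 0.2415 0.14  ]
bush_up [131. 316.] 0.84 [0.5442 0.3369 0.153 ]
bush_low [128. 317.] 0.75 [0.544  0.3364 0.101 ]
lid [128. 318.] 0.73 [0.5432 0.3362 0.075 ]
shaft_grip [245. 537.] 0.87 [0.4558 0.171  0.17  ]
block [197. 438.] 0.56 [0.4573 0.1987 0.    ]
shaft_tip [130. 317.] 0.67 [0.5385 0.3374 0.006 ]
```

View pics/w4.png

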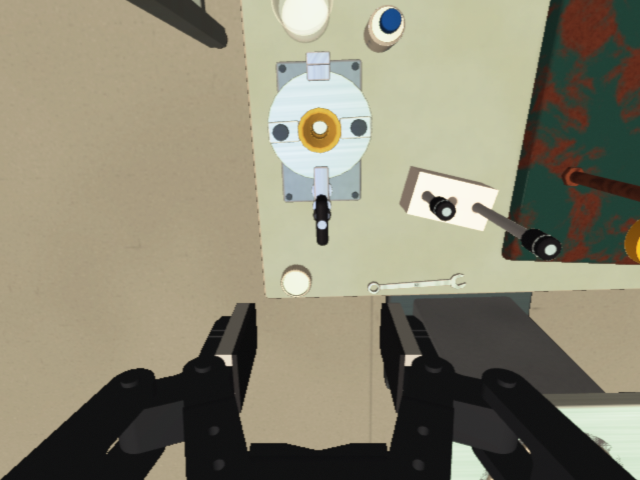

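Latch is right: the nose at (320,180) points at the lid's middle (319,130). The long shaft's head is at (545,243). I'll go above it.

{"name": "play_rows", "arguments": {"rows": [[50,-1,10,0,0,0,0],[50,-3,35,5,0,0,0],[50,-6,70,15,0,0,0],[50,-9,105,25,0,0,0],[50,-12,138,35,0,0,0],[50,-14,160,45,0,0,0],[50,-14,170,50,0,0,0],[50,-14,170,50,0,0,0]]}}

```text
clock: 9.92
position: [0.4546, 0.1633, 0.2535]
orientation: [0.001, 1.0, -0.018, -0.001]
contact_force: [-0.2, 0.4, -0.4]
opening: 0.0503
grip_force: 0.0
```

{"name": "play_rows", "arguments": {"rows": [[50,0,0,0,0,0,0],[50,0,0,0,0,0,0],[50,0,0,0,0,0,0],[50,0,0,0,0,0,0],[50,0,0,0,0,0,0],[50,0,0,0,0,0,0],[50,0,0,0,0,0,0],[50,0,0,0,0,0,0]]}}

```text
clock: 10.58
position: [0.4557, 0.166, 0.2543]
orientation: [0.0, 1.0, -0.017, -0.0]
contact_force: [0.3, -0.3, 0.4]
opening: 0.0499
grip_force: 0.0
```

Run:
```python
from h import *
st=pose()
s=ctrl.snapshot("wrist");cv2.imwrite("pics/w5.png",s["image"])
for k,z in dict(shaft_grip=.170,stub_grip=.1,block=0,bush_up=.153,bush_low=.101).items():
    for d in ctrl.pinpoint(k,"wrist")[:2]: print(k,np.round(d["position"]),round(d["conf"],2),onz(s,d["position"],z).round(4))
```

```text
t 10.58 p [0.4557 0.166  0.2543] yaw -1.9 z [-0. -0. -1.] q [ 0.69  0.13 -0.29  0.   -1.16  0.85] F [ 0.3 -0.3  0.4] op 0.0499 0.0
shaft_grip [248. 310.] 0.61 [0.4563 0.1706 0.17  ]
stub_grip [202. 244.] 0.68 [0.4703 0.2227 0.1   ]
block [190. 285.] 0.82 [0.4582 0.1998 0.    ]
block [200. 241.] 0.54 [0.4496 0.2453 0.    ]
bush_up [106.  28.] 0.58 [0.5446 0.3334 0.153 ]
bush_low [108.  78.] 0.88 [0.5433 0.3345 0.101 ]
```

View pics/w5.png

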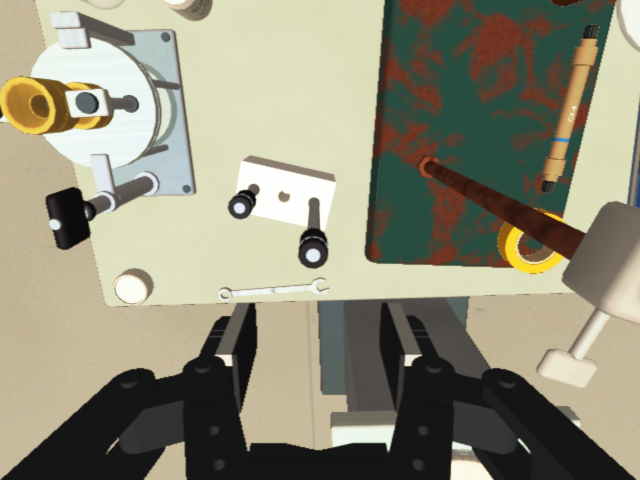

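The long head's top is at (313,256), the stub's at (241,206), and the stand clamp is well to the right at (600,250).

Run:
```python
from h import *
st=pose()
s=ctrl.snapshot("wrist")
for p,z in[((256,313),.184),((256,313),.187),((202,313),.046),((250,567),.275),((380,540),.275),((105,35),.13)]: print(p,onz(s,p,z).round(4))
for X in ([.457,.1665,.184],[.457,.1665,.046]): print(proj(s,X))
```

```text
t 10.88 p [0.4556 0.1658 0.2543] yaw -1.9 z [ 0.  0. -1.] q [ 0.68  0.13 -0.29  0.   -1.16  0.85] F [ 0.  -0.1  0.3] op 0.0499 0.0
(256, 313) [0.4563 0.1686 0.184 ]
(256, 313) [0.4574 0.1686 0.187 ]
(202, 313) [0.4559 0.1703 0.046 ]
(250, 567) [0.4906 0.0822 0.275 ]
(380, 540) [0.439  0.0835 0.275 ]
(105, 35) [0.5456 0.3448 0.13  ]
(np.float64(254.6886190070888), np.float64(316.6305565519395))
(np.float64(200.71030632823172), np.float64(317.0765622826269))
```

{"name": "play_rows", "arguments": {"rows": [[50,0.7,-3,8,0,0,0],[50,0.7,-3,28,0,0,0],[50,0.7,-3,52,0,0,0],[50,0.7,-3,75,0,0,0],[50,0.7,-3,90,0,0,0],[50,0.7,-3,98,0,0,0],[50,0.7,-3,102,0,0,0],[50,0.7,-3,102,0,0,0]]}}

```text
clock: 11.6
position: [0.4563, 0.1687, 0.1517]
orientation: [0.0, 1.0, -0.017, -0.0]
contact_force: [0.4, 1.1, -0.1]
opening: 0.0502
grip_force: 0.0
```

{"name": "play_rows", "arguments": {"rows": [[30,0,0,0,0,0,0],[20,0,0,0,0,0,0],[10,0,0,0,0,0,0],[0,0,0,0,0,0,0],[0,0,0,0,0,0,0],[0,0,0,0,0,0,0],[0,0,0,0,0,0,0],[0,0,0,0,0,0,0]], "force": 50}}

```text
clock: 12.27
position: [0.4573, 0.1693, 0.1533]
orientation: [-0.001, 1.0, -0.017, 0.001]
contact_force: [-0.6, 0.6, 5.8]
opening: 0.0165
grip_force: 49.1
```

Run:
```python
from h import *
st=pose()
```

```text
t 12.27 p [0.4573 0.1693 0.1533] yaw -1.9 z [ 0.002  0.001 -1.   ] q [ 0.69  0.23 -0.44  0.   -0.9   0.85] F [-0.6  0.6  5.8] op 0.0165 49.1
```

{"name": "play_rows", "arguments": {"rows": [[0,0,0,-6,0,0,0],[0,0,0,-18,0,0,0],[0,0,0,-36,0,0,0],[0,0,0,-62,0,0,0],[0,0,0,-95,0,0,0],[0,0,0,-130,0,0,0],[0,0,0,-165,0,0,0],[0,0,0,-192,0,0,0]]}}

```text
clock: 12.93
position: [0.4562, 0.1685, 0.3468]
orientation: [-0.0, 1.0, -0.017, 0.0]
contact_force: [-0.1, -0.4, -0.8]
opening: 0.0165
grip_force: 48.9
```

{"name": "play_rows", "arguments": {"rows": [[0,2,-4,-2,0,0,0],[0,8,-18,-2,0,0,0],[0,18,-40,-2,0,0,0],[0,29,-64,-2,0,0,0],[0,40,-88,-2,0,0,0],[0,48,-106,-2,0,0,0],[0,54,-116,-2,0,0,0],[0,54,-120,-2,0,0,0]]}}

```text
clock: 13.6
position: [0.5146, 0.2888, 0.3423]
orientation: [0.002, 1.0, -0.016, -0.003]
contact_force: [0.7, 0.3, -1.8]
opening: 0.0165
grip_force: 48.9
```

{"name": "play_rows", "arguments": {"rows": [[0,0,0,0,0,0,0],[0,0,0,0,0,0,0],[0,0,0,0,0,0,0],[0,0,0,0,0,0,0],[0,0,0,0,0,0,0],[0,0,0,0,0,0,0],[0,0,0,0,0,0,0],[0,0,0,0,0,0,0]]}}

```text
clock: 14.27
position: [0.5144, 0.2867, 0.3466]
orientation: [-0.0, 1.0, -0.017, 0.0]
contact_force: [-1.3, -0.1, -0.2]
opening: 0.0167
grip_force: 48.9
```

Run:
```python
from h import *
st=pose()
S={n:ctrl.snapshot(n) for n in("side","top","wrist")}
cv2.imwrite("pics/w6.png",S["wrist"]["image"]);cv2.imwrite("pics/s6.png",S["side"]["image"])
p=st["position"]
for n in S:
  for k,z in dict(shaft_grip=p[2]+.017,shaft_tip=p[2]-.147,bush_up=.153,bush_low=.101).items():
    for d in ctrl.pinpoint(k,n)[:2]: print(n,k,np.round(d["position"]),round(d["conf"],2),onz(S[n],d["position"],z).round(4))
a=S["side"]["image"][80:280,190:340];b=S["wrist"]["image"]
cv2.imwrite("pics/z6.png",np.hstack([cv2.resize(a,(360,480),interpolation=cv2.INTER_CUBIC),b[:,140:580]]))
```

```text
t 14.27 p [0.5144 0.2867 0.3466] yaw -1.9 z [ 0.  0. -1.] q [ 0.78  0.27  0.12 -0.   -1.42  0.75] F [-1.3 -0.1 -0.2] op 0.0167 48.9
side shaft_grip [150. 281.] 0.62 [0.5094 0.2633 0.3636]
side shaft_grip [259. 283.] 0.4 [ 0.2102 -0.3455  0.3636]
side bush_up [234. 283.] 0.58 [0.5296 0.3153 0.153 ]
side bush_low [253. 284.] 0.72 [0.5323 0.3203 0.101 ]
top shaft_grip [212. 237.] 0.57 [0.5258 0.2807 0.3636]
top shaft_grip [252. 424.] 0.54 [ 0.4351 -0.1493  0.3636]
top shaft_tip [226. 241.] 0.59 [0.5094 0.2982 0.1996]
top bush_up [211. 231.] 0.73 [0.557  0.3338 0.153 ]
top bush_low [219. 237.] 0.73 [0.5406 0.3277 0.101 ]
top bush_low [195. 259.] 0.25 [0.6122 0.2636 0.101 ]
wrist shaft_grip [342. 315.] 0.86 [0.5147 0.2879 0.3636]
wrist shaft_grip [295. 374.] 0.73 [0.5334 0.2663 0.3636]
wrist shaft_tip [223. 320.] 0.62 [0.5125 0.2851 0.1996]
wrist bush_up [171. 260.] 0.57 [0.5469 0.3349 0.153 ]
wrist bush_low [162. 268.] 0.9 [0.5475 0.335  0.101 ]
```

View pics/z6.png

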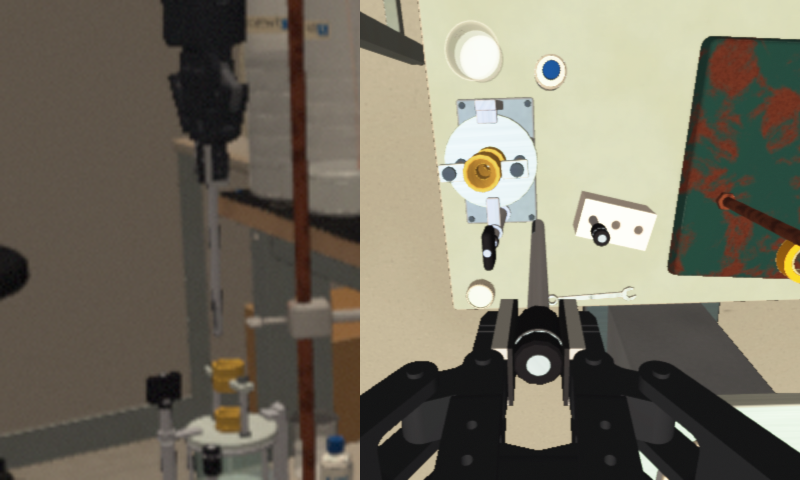

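The rod hangs straight, with its tip at wrist pixel (318,221), and the upper mouth is at (262,172). Next I move over the bushing.

{"name": "play_rows", "arguments": {"rows": [[0,2,-4,0,0,0,0],[0,8,-13,0,0,0,0],[0,16,-26,0,0,0,0],[0,23,-38,4,0,0,0],[0,28,-46,12,0,0,0],[0,30,-49.5,22,0,0,0],[0,30,-49.5,29,0,0,0],[0,30,-49.5,29,0,0,0]]}}

```text
clock: 15.68
position: [0.5451, 0.3349, 0.3137]
orientation: [0.002, 1.0, -0.017, -0.003]
contact_force: [0.6, 0.1, -1.5]
opening: 0.0164
grip_force: 48.9
```

{"name": "play_rows", "arguments": {"rows": [[0,0,0,0,0,0,0],[0,0,0,0,0,0,0],[0,0,0,0,0,0,0],[0,0,0,0,0,0,0],[0,0,0,0,0,0,0],[0,0,0,0,0,0,0],[0,0,0,0,0,0,0],[0,0,0,0,0,0,0]]}}

```text
clock: 16.35
position: [0.5461, 0.3353, 0.3174]
orientation: [-0.0, 1.0, -0.017, 0.0]
contact_force: [0.3, -0.3, -1.8]
opening: 0.0169
grip_force: 48.9
```

Run:
```python
from h import *
st=pose()
S={n:ctrl.snapshot(n) for n in("side","wrist")}
p=st["position"]
for n in S:
  for k,z in dict(shaft_tip=p[2]-.147,bush_up=.153,bush_low=.101).items():
    for d in ctrl.pinpoint(k,n)[:2]: print(n,k,np.round(d["position"]),round(d["conf"],2),onz(S[n],d["position"],z).round(4))
  print(n,"pred tip",np.round(proj(S[n],p-[0,0,.147])),"mouth",np.round(proj(S[n],[p[0],p[1],.153])))
a=S["side"]["image"][160:280,240:330];b=S["wrist"]["image"][120:300,245:395]
cv2.imwrite("pics/z7.png",np.hstack([cv2.resize(i,(int(i.shape[1]*480/i.shape[0]),480),interpolation=cv2.INTER_CUBIC) for i in (a,b)]))
```

```text
t 16.35 p [0.5461 0.3353 0.3174] yaw -1.9 z [ 0.  0. -1.] q [ 0.8   0.37  0.2  -0.   -1.4   0.73] F [ 0.3 -0.3 -1.8] op 0.0169 48.9
side shaft_tip [222. 281.] 0.75 [0.5445 0.3552 0.1704]
side shaft_tip [346. 369.] 0.34 [ 0.3756 -0.2708  0.1704]
side bush_up [230. 287.] 0.86 [0.55   0.3353 0.153 ]
side bush_low [250. 287.] 0.98 [0.5472 0.3362 0.101 ]
side pred tip [223. 285.] mouth [230. 285.]
wrist shaft_tip [224. 317.] 0.58 [0.5434 0.3359 0.1704]
wrist bush_up [215. 319.] 0.71 [0.546  0.3346 0.153 ]
wrist bush_low [201. 321.] 0.8 [0.5455 0.3329 0.101 ]
wrist pred tip [221. 318.] mouth [215. 318.]
```

View pics/z7.png

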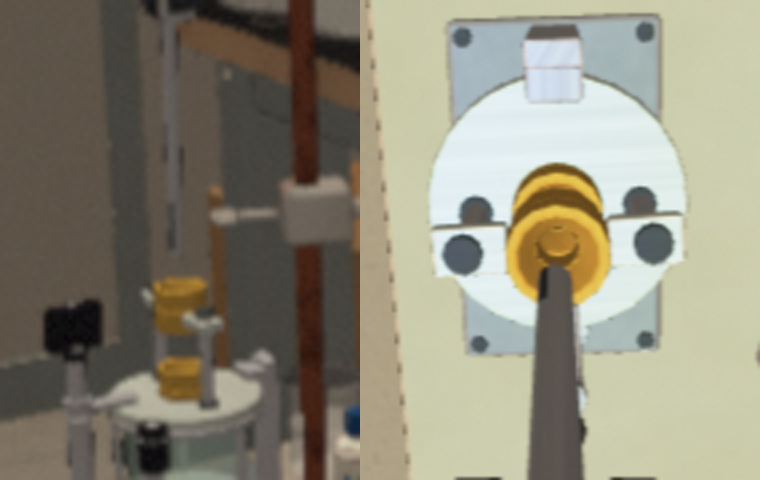

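Tip and mouth agree to within 1–3 mm, well inside the cone. Lowering gently into it.

{"name": "play_rows", "arguments": {"rows": [[0,1,0.5,3,0,0,0],[0,1,0.5,8,0,0,0],[0,1,0.5,14,0,0,0],[0,1,0.5,20,0,0,0],[0,1,0.5,25,0,0,0],[0,1,0.5,29,0,0,0],[0,1,0.5,32,0,0,0],[0,1,0.5,32,0,0,0]]}}

```text
clock: 17.42
position: [0.5468, 0.3346, 0.2843]
orientation: [0.001, 1.0, -0.017, -0.001]
contact_force: [0.7, -0.2, -1.6]
opening: 0.0166
grip_force: 48.9
```

Run:
```python
from h import *
st=pose();print(st["moment"])
```

```text
t 17.42 p [0.5468 0.3346 0.2843] yaw -1.9 z [-0.001 -0.001 -1.   ] q [ 0.8   0.38  0.14 -0.   -1.33  0.74] F [ 0.7 -0.2 -1.6] op 0.0166 48.9
[ 0.02834489  0.01576152 -0.01580602]
```

Tip is in the upper bore without force. Continuing.

{"name": "play_rows", "arguments": {"rows": [[0,0,0,3,0,0,0],[0,0,0,7,0,0,0],[0,0,0,12,0,0,0],[0,0,0,17,0,0,0],[0,0,0,21,0,0,0],[0,0,0,24,0,0,0],[0,0,0,26,0,0,0],[0,0,0,26,0,0,0]]}}

```text
clock: 18.08
position: [0.5469, 0.3347, 0.2586]
orientation: [0.0, 1.0, -0.017, -0.0]
contact_force: [-0.4, -0.3, -1.3]
opening: 0.0162
grip_force: 48.9
```

Run:
```python
from h import *
st=pose();print(st["moment"])
```

```text
t 18.08 p [0.5469 0.3347 0.2586] yaw -1.9 z [-0.001 -0.001 -1.   ] q [ 0.8   0.4   0.1  -0.   -1.27  0.74] F [-0.4 -0.3 -1.3] op 0.0162 48.9
[ 0.00052754  0.0112263  -0.01496625]
```

Tip is at about z 0.112, free of contact. Next is the lower bushing, down to tip ≈ 0.082.

{"name": "play_rows", "arguments": {"rows": [[0,0,0,3,0,0,0],[0,0,0,7,0,0,0],[0,0,0,12,0,0,0],[0,0,0,17,0,0,0],[0,0,0,22,0,0,0],[0,0,0,27,0,0,0],[0,0,0,30,0,0,0],[0,0,0,30,0,0,0]]}}

```text
clock: 18.75
position: [0.5467, 0.3345, 0.2281]
orientation: [0.001, 1.0, -0.017, -0.001]
contact_force: [0.1, 0.5, -1.7]
opening: 0.0165
grip_force: 48.9
```

Run:
```python
from h import *
st=pose();print(st["moment"])
```

```text
t 18.75 p [0.5467 0.3345 0.2281] yaw -1.9 z [-0.002 -0.001 -1.   ] q [ 0.8   0.41  0.05 -0.   -1.2   0.74] F [ 0.1  0.5 -1.7] op 0.0165 48.9
[-0.03778614  0.01927584  0.01522072]
```

{"name": "play_rows", "arguments": {"rows": [[0,0,0,4,0,0,0],[0,0,0,11,0,0,0],[0,0,0,20,0,0,0],[0,0,0,29,0,0,0],[0,0,0,37,0,0,0],[0,0,0,43,0,0,0],[0,0,0,46,0,0,0],[0,0,0,47,0,0,0]]}}

```text
clock: 19.42
position: [0.5468, 0.3346, 0.1813]
orientation: [0.001, 1.0, -0.017, -0.001]
contact_force: [0.8, -0.0, -1.0]
opening: 0.0163
grip_force: 48.9
```

{"name": "play_rows", "arguments": {"rows": [[0,0,0,0,0,0,0],[0,0,0,0,0,0,0],[0,0,0,0,0,0,0],[0,0,0,0,0,0,0],[0,0,0,0,0,0,0],[0,0,0,0,0,0,0],[0,0,0,0,0,0,0],[0,0,0,0,0,0,0]]}}

```text
clock: 20.08
position: [0.5472, 0.3348, 0.1824]
orientation: [-0.0, 1.0, -0.017, 0.0]
contact_force: [-1.2, -0.7, -0.9]
opening: 0.0167
grip_force: 48.9
```

Run:
```python
from h import *
st=pose();print(st["moment"])
S={n:ctrl.snapshot(n) for n in("side","wrist")}
a=S["side"]["image"][185:335,220:370];b=S["wrist"]["image"][:,150:470]
cv2.imwrite("pics/z8.png",np.hstack([cv2.resize(i,(int(i.shape[1]*480/i.shape[0]),480),interpolation=cv2.INTER_CUBIC) for i in (a,b)])[:,:800])
```

```text
t 20.08 p [0.5472 0.3348 0.1824] yaw -1.9 z [ 0.  0. -1.] q [ 0.8   0.45 -0.02  0.   -1.1   0.74] F [-1.2 -0.7 -0.9] op 0.0167 48.9
[ 0.05539507  0.07538215 -0.01782332]
```

View pics/z8.png

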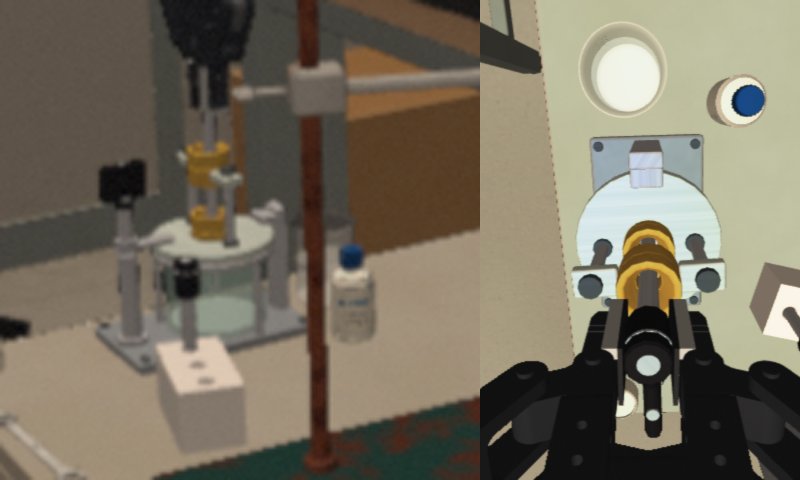

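The rod runs through both bushings: side crop (208,165) and (208,222). The latch nose lies over the lid rim at (150,242), the lid is seated and the short shaft is still in its block. Contact forces are about zero and the tip is at z ≈ 0.035, so I'm handing in.

```bash
python3 -c "
from workcell import ctrl
print(ctrl.finish_job())"
```

```text
the job is handed in; nothing more can be done
None
```

The job is handed in at about 20 s of the 64 s allowed: the latch is turned to its stop over the lid rim, and the long shaft is held upright and at rest through both bushings, its tip about 20 mm above the vessel floor and its head about 30 mm above the upper bushing (heights from arm readings); the result of the judging was not shown.

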